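# Third hand: seat a T-handle on a gearbox spindle and hold it against its spring

### The arm

A 7-joint arm with a two-finger parallel gripper is mounted at the origin on a cart in front of the work surface, level with it; the furniture and walls round the work are solid. World frame = base frame: x ahead of the robot, y to its left, z up, the work surface at z = 0. Lengths are in m, angles in rad, forces in N, time in s.
With the tool pointing down it reaches from about 0.4 to 0.85 m from the base axis. Payload 4.5 kg.
Tool frame: the origin (TCP) lies at the very end of the fingers, on their centre line; the grasp point (between the pads) lies 19 mm behind it; z points along the fingers, y is the line along which they close (so a half turn about z gives the same grasp; the last joint's range is limited). The gripper opens to 85 mm and grips with 20 to 120 N. Pads are 22 mm wide; open, the fingers measure 114 mm over their backs; the gripper's body (76 mm by 85 mm) begins 54 mm behind the grasp point. The pads swing forward as they close: fully open they stand 13 mm farther back than shut.
Start: joints at [-1.302, 0.689, -0.195, 1.565, 0.157, 0.902, -0.215], TCP at [0.145, 0.608, 0.231] pointing down, gripper open.
Joint ranges: [-3.01, 3.01], [-0.46, 2.08], [-1.47, 1.51], [0.13, 2.56], [-1, 4.14], [0.04, 2.09], [-2.66, 2.66]. Speed limits (rad/s): [2.57, 2.57, 3.14, 3.14, 3.14, 3.14, 3.14].

### API

Orientations are given as [roll, pitch, yaw] about the fixed x, y, z axes, in that order (R = Rz(yaw) Ry(pitch) Rx(roll)).
In Python, from cell import arm gives the robot as it stands.
- The arm moves only by the tool play_rows, never from a script. Its argument "increments" is a list of rows, each a list of 4 numbers: the shift along the tool's x, y, z in units of 30 mm (1.0 is 30 mm), then the turn about the tool's z in rad. In form: [[x, y, z, turn], ...]. A call has 1 to 12 rows; each row shifts and turns the commanded pose from where the row before left it, along the tool's axes as they then stand; what a row does not reach is not made up. A row lasts 1/12 s, in which the tool goes at most 41.7 mm and 7.16 degrees, less where a joint would pass 70% of its speed; a pose out of reach is approached as far as the arm can. A call is refused whole if a number of a shift passes 1 or a number of a turn 0.125, either way. A call with a gripper value outside its range is refused whole. "claw" is the opening, from 0 (shut) to 1 (fully open), set as the call begins (left out, the last holds). The fingers move at their own pace and stop on an object; the grip force is fixed at half the most. Time passes only in rows, so rows that do not move let the fingers close. It gives the time, the measured TCP pose, the force, the opening and the grip force at its end, in the units of the state.
- arm.sense(): the state, without advancing time (a new reading comes with each control period).
- arm.grab_frame(name): name is "side" or "top"; returns a dict with "frame" (480x640x3 uint8, red, green, blue), "camera_matrix" (3x3 intrinsics, pixels), "position" and "rotation" of the camera in the world. Camera axes: x right, y up, looking along -z (the intrinsics and any distortion apply to the point x, -y, -z); pixel columns grow to the right and rows downward; lengths in m; the calibration is good to about 2 mm. A picture is of the moment at which its call begins. There is no depth.
- arm.finish_job(): hands the job in; it is judged then, once.
The state is a dict: "time_s": time; "joint_pos": joint angles; "qd": joint speeds; "effort": joint torques, N m; "eef_pos": TCP position; "orientation": TCP orientation; "force": force on the tool from outside, world axes, zero at the start; "moment": the same for the moment, N m; "opening": finger opening in m; "grasp_force": force on a finger pad.
Only numpy, scipy, OpenCV 4.12 (cv2) and the standard library are available. Lean on these libraries where they do the work, as an engineer would, in place of code of your own. Each camera call takes 0.05 s, during which the arm holds its last target. There are 200 camera calls.

### The job

Fit the red T-handle onto the upright square spindle of the green gearbox and press it down against the spring-loaded brass collar with a steady push of about 10 N, which sinks the collar about halfway (6 mm of its 12 mm travel), so that I can tighten the grub screw in its hub. Keep it steady there for a few seconds and finish still gripping and pressing it: do not let go. Do not ram the handle or the spindle, and leave the hex key, bearing, oil jar and blue screwdriver where they are.

Things in the scene. Friction and masses are not known exactly. Their poses are not given: they have to be found in the camera images.
- t_handle: Loose T-handle, 100 to 200 g, upright on the bench. Origin: centre of hub underside, z up. Dark round hub 40 mm diameter, z 0 to 34 mm, with a square bore from below, 16 x 16 mm, 30 mm deep, sides along handle x and y. Neck 17 mm diameter to z 44. Red bar along handle x: 92 long, 18 wide (y), z 44 to 64 mm; grip it across its middle from above, fingertips over z 36 mm. Grub screw in hub's -y side.
- gearbox: Green gearbox, fixed to the bench. Origin: centre of underside, z up. Foot 104 (x) x 86 (y) x 10 mm, body 78 x 66 to z 46, round boss 52 mm diameter to z 54, shaft stub 52 mm out on +y. On its axis a rigid steel spindle, 14 mm square, sides along gearbox x and y, rises to z 84; its top 5 mm taper to 7 mm square. It does not turn; any of the four square positions will do.
- spindle_top (a point): Centre of the spindle's top end, 84 mm above the bench; axes as the gearbox's.
- collar_top (a point): Centre of the upper face of the brass collar (38 mm diameter, hole 22 mm) round the spindle: at rest 68 mm above the bench, 14 mm above the boss, 16 mm below the spindle top. The hub underside presses on it.
- collar (a joint): How far the collar is pressed down, m: 0 at rest, 0.012 at its hard bottom (2 mm above the boss). The spring takes 4 N to start moving and 1 N more for each mm: 10 N at 0.006.
- hex_key: Steel hex key 119 x 36 x 6 mm lying on the bench, origin at the centre of its underside; leave alone.
- bearing: Ball bearing, 35 mm diameter, 11 mm high, origin at the centre of its underside; leave alone.
- oil_jar: Olive-coloured jar, 68 mm diameter, 100 mm high, origin at the centre of its underside; leave alone.
- blue_driver: Small blue-handled screwdriver 121 x 17 x 17 mm lying on the bench, origin at the centre of its underside; leave alone.
There are look-alikes about, which are no part of the job. Of the things shaped like the t_handle, the dark steel one is meant.

How it is judged:
On the way, in this order (a step that is already met when the one before it is completed fails the run):
1. the handle's bore is over the spindle, at least 6 mm deep, upright and centred (horizontal distance between t_handle and spindle_top below 0.003 m and angle between t_handle's own z axis and vertical below 0.1 rad and z of t_handle in the frame of spindle_top below -0.006 m), for 0.02 s.
2. the gripped handle presses the collar down by 2 to 10 mm (6 to 14 N) for 2 s on end (horizontal distance between t_handle and spindle_top below 0.003 m and angle between t_handle's own z axis and vertical below 0.1 rad and value of joint collar between 0.002 and 0.01 m and contact force between t_handle and gearbox between 4 and 18 N and z of t_handle in the frame of spindle_top below -0.016 m and contact force between the fingers and t_handle above 3 N), for 2 s.
At the end, for the whole second after the job is handed in: Handle on the spindle (within 3 mm and 0.1 rad, underside over 16 mm below spindle top), gripped (over 3 N), at rest (under 10 mm/s), pressing the collar down 2 to 10 mm (spring 6 to 14 N), 4 to 18 N in all between handle and gearbox; held so for 2 s before (all of step 2 and linear speed of t_handle below 0.01 m/s); the arm keeps its last pose, push and grip.
It fails at once if the handle is rammed against the spindle or collar with more than 40 N (contact force between t_handle and gearbox above 40 N).
It fails at once if the hex key is moved by more than 30 mm (distance of hex_key from where it was at the start of the episode above 0.03 m).
It fails at once if the bearing is moved by more than 30 mm (distance of bearing from where it was at the start of the episode above 0.03 m).
It fails at once if the oil jar is moved by more than 30 mm (distance of oil_jar from where it was at the start of the episode above 0.03 m).
It fails at once if the blue screwdriver is moved by more than 30 mm (distance of blue_driver from where it was at the start of the episode above 0.03 m).
It also fails if it takes over 45 s, if anything falls off the work surface, if the arm or the gripper's body presses on something with over 40 N, if the wrist force passes 120 N, or if a joint passes its speed limit or range.

## Working session

There is one attempt and no reset: what is moved stays moved. The work goes in short steps, Python scripts to look and compute and a tool call to move; the robot and the scene stay as the last step left them, time stands still between calls to the robot, and variables do not carry over. Pictures are saved under pics/ and viewed, at most 10 in all, crops included, and the job is handed in when it is done.

Besides the shell and the picture viewer there is one more tool, called after "Request:" in YAML: its name, and indented under it one key for each argument. play_rows: Moves the arm, as the interface text tells. Its arguments: {"type":"object","properties":{"increments":{"type":"array"},"claw":{"type":"number"}},"required":["increments"]}

```bash
mkdir -p pics
cat > h.py <<'E'
import numpy as np, cv2
from cell import arm
def grab(n,tag):
    f=arm.grab_frame(n); cv2.imwrite(f'pics/{tag}.png',f['frame'][:,:,::-1]); np.savez(f'pics/{tag}.npz',**{k:np.array(v) for k,v in f.items()}); return f
def load(tag): return dict(np.load(f'pics/{tag}.npz'))
def ray(f,px):
    K=np.array(f['camera_matrix']); d=np.linalg.inv(K)@[px[0],px[1],1.]
    return np.array(f['position']),np.array(f['rotation'])@np.array([d[0],-d[1],-d[2]])
def onz(f,px,z):
    p,d=ray(f,px); return p+d*(z-p[2])/d[2]
def proj(f,P):
    c=np.array(f['rotation']).T@(np.array(P)-np.array(f['position'])); q=np.array(f['camera_matrix'])@[c[0],-c[1],-c[2]]; return q[:2]/q[2]
def tri(f,a,g,b):
    p,d=ray(f,a);q,e=ray(g,b);d=d/np.linalg.norm(d);e=e/np.linalg.norm(e)
    s=np.linalg.lstsq(np.c_[d,-e],q-p,rcond=None)[0]; A=p+s[0]*d;B=q+s[1]*e
    return (A+B)/2,np.linalg.norm(A-B)
E
python3 - <<'E'
from h import *
for n in('side','top'):
    f=grab(n,n+'0'); print(n,list(f),f['position'],f['camera_matrix'])
print(arm.sense())
E
```

```text
side ['frame', 'camera_matrix', 'position', 'rotation'] [ 0.14841888 -1.01659152  0.53077308] [[608.18883338   0.         311.93839053]
 [  0.         608.18883338 234.30893629]
 [  0.           0.           1.        ]]
top ['frame', 'camera_matrix', 'position', 'rotation'] [ 0.49534474 -0.28770973  0.94418968] [[593.95584366   0.         310.91974768]
 [  0.         593.95584366 243.77987845]
 [  0.           0.           1.        ]]
{'time_s': 0.1, 'joint_pos': array([-1.30218978,  0.68990321, -0.19453094,  1.56620504,  0.1572933 ,
        0.90249881, -0.21510968]), 'qd': array([ 0.00154529, -0.00169415, -0.00195611, -0.00313676, -0.00163697,
        0.00085592, -0.00108952]), 'effort': array([-3.63077153e-03, -5.40600765e+01, -1.27128135e+00, -1.58984649e+01,
        9.43805877e-03,  4.42005956e-03, -1.82585995e-05]), 'eef_pos': array([0.14531307, 0.60729319, 0.2305719 ]), 'orientation': array([-3.13997208e+00,  1.04637571e-04,  2.90685275e+00]), 'force': array([ 0.80863507, -0.16866628,  0.30001674]), 'moment': array([-0.00590893, -0.01880601,  0.02779759]), 'grasp_force': 0.0, 'opening': 0.08512510019098131}
```

View pics/side0.png

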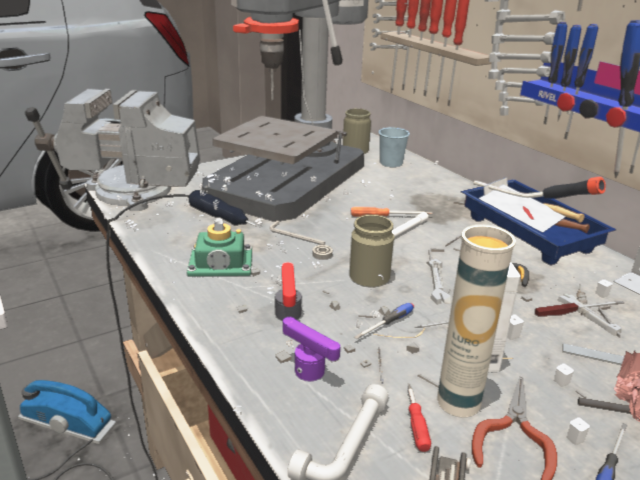

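View pics/top0.png

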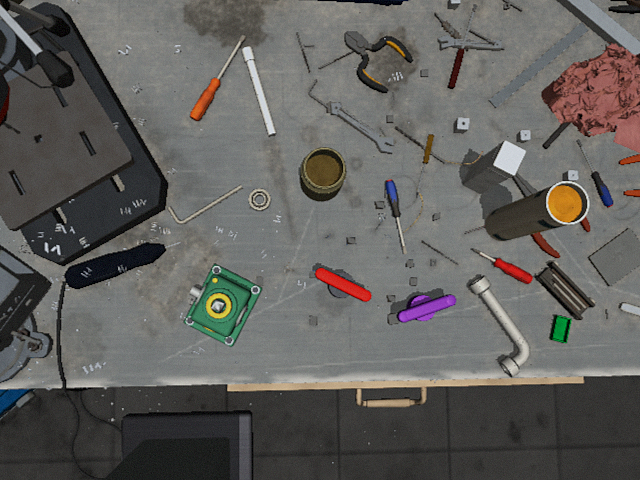

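The side view shows the red handle with its dark hub at about (288,290) and the gearbox at (220,250). In the top view they are at (343,284) and (222,303). The purple handle is a look-alike.

Run:
```python
from h import *
T=load('top0');S=load('side0')
def red(f,x0,y0,x1,y1):
    im=f['frame'].astype(int);m=((im[:,:,0]>90)&(im[:,:,1]<0.45*im[:,:,0])&(im[:,:,2]<0.45*im[:,:,0])).astype(np.uint8)
    k=np.zeros_like(m);k[y0:y1,x0:x1]=m[y0:y1,x0:x1];return k
m=red(T,300,250,390,320);c=max(cv2.findContours(m,0,1)[0],key=cv2.contourArea)
r=cv2.minAreaRect(c);b=cv2.boxPoints(r);P=np.array([onz(T,p,.064) for p in b])
print(r,P.round(4),P.mean(0));e=[P[1]-P[0],P[2]-P[1]];print([(np.linalg.norm(v),np.degrees(np.arctan2(v[1],v[0]))) for v in e])
# gearbox
im=T['frame'];h=cv2.cvtColor(im,cv2.COLOR_RGB2HSV)
g=np.zeros(im.shape[:2],np.uint8);g[250:355,170:275]=cv2.inRange(h,(50,90,40),(90,255,255))[250:355,170:275]
c=max(cv2.findContours(g,0,1)[0],key=cv2.contourArea);r=cv2.minAreaRect(cv2.convexHull(c));b=cv2.boxPoints(r);P=np.array([onz(T,p,.01) for p in b]);print(r,P.round(4),P.mean(0))
e=[P[1]-P[0],P[2]-P[1]];print([(np.linalg.norm(v),np.degrees(np.arctan2(v[1],v[0]))) for v in e])
ms=red(S,260,255,310,315);c=max(cv2.findContours(ms,0,1)[0],key=cv2.contourArea);print(cv2.boundingRect(c))
A=cv2.resize(im[255:350,175:270],(400,400),interpolation=2);B=cv2.resize(im[240:335,300:395],(400,400),interpolation=2)
C=cv2.resize(S['frame'][210:285,180:260],(400,375),interpolation=2);D=cv2.resize(S['frame'][255:330,250:330],(400,375),interpolation=2)
o=np.vstack([np.hstack([A,B]),np.hstack([C,D])]);o=cv2.resize(o,(774,600));cv2.imwrite('pics/crop0.png',o[:,:,::-1])
for f in(T,S):print(proj(f,[0,0,0]),proj(f,[.5,0,0]),proj(f,[.5,-.3,0]),np.array(f['rotation']).round(3))
```

```text
Traceback (most recent call last):
  File "h.py", line 10, in onz
    p,d=ray(f,px); return p+d*(z-p[2])/d[2]
                                       ~^^^
IndexError: invalid index to scalar variable.
```

```bash
sed -i "s/np.array(f\['rotation'\])/rot(f)/g; 2a from scipy.spatial.transform import Rotation as Ro\ndef rot(f): return Ro.from_euler('xyz',np.array(f['rotation'])).as_matrix()" h.py
cat > m.py <<'E'
from h import *
T=load('top0');S=load('side0')
print(T['rotation'],S['rotation'])
def red(f,x0,y0,x1,y1):
    im=f['frame'].astype(int);m=((im[:,:,0]>90)&(im[:,:,1]<0.45*im[:,:,0])&(im[:,:,2]<0.45*im[:,:,0])).astype(np.uint8)
    k=np.zeros_like(m);k[y0:y1,x0:x1]=m[y0:y1,x0:x1];return k
m=red(T,300,250,390,320);c=max(cv2.findContours(m,0,1)[0],key=cv2.contourArea)
r=cv2.minAreaRect(c);b=cv2.boxPoints(r);P=np.array([onz(T,p,.064) for p in b])
print(r,P.round(4),P.mean(0));e=[P[1]-P[0],P[2]-P[1]];print([(np.linalg.norm(v),np.degrees(np.arctan2(v[1],v[0]))) for v in e])
im=T['frame'];h=cv2.cvtColor(im,cv2.COLOR_RGB2HSV)
g=np.zeros(im.shape[:2],np.uint8);g[250:355,170:275]=cv2.inRange(h,(50,90,40),(90,255,255))[250:355,170:275]
c=max(cv2.findContours(g,0,1)[0],key=cv2.contourArea);r=cv2.minAreaRect(cv2.convexHull(c));b=cv2.boxPoints(r);P=np.array([onz(T,p,.01) for p in b]);print(r,P.round(4),P.mean(0))
e=[P[1]-P[0],P[2]-P[1]];print([(np.linalg.norm(v),np.degrees(np.arctan2(v[1],v[0]))) for v in e])
ms=red(S,260,255,310,315);c=max(cv2.findContours(ms,0,1)[0],key=cv2.contourArea);print(cv2.boundingRect(c))
A=cv2.resize(im[255:350,175:270],(400,400),interpolation=2);B=cv2.resize(im[240:335,300:395],(400,400),interpolation=2)
C=cv2.resize(S['frame'][210:285,180:260],(400,375),interpolation=2);D=cv2.resize(S['frame'][255:330,250:330],(400,375),interpolation=2)
o=np.vstack([np.hstack([A,B]),np.hstack([C,D])]);o=cv2.resize(o,(774,600));cv2.imwrite('pics/crop0.png',o[:,:,::-1])
for f in(T,S):print(proj(f,[0,0,0]),proj(f,[.5,0,0]),proj(f,[.5,-.3,0]),rot(f).round(3))
E
python3 m.py
```

```text
[ 0.08618201 -0.03671281 -1.58760543] [ 1.07936951 -0.0225916  -0.54284477]
((342.8000183105469, 284.4000244140625), (60.821044921875, 11.627553939819336), 26.56505012512207) [[ 0.5229 -0.3236  0.064 ]
 [ 0.5382 -0.3316  0.064 ]
 [ 0.4967 -0.4116  0.064 ]
 [ 0.4814 -0.4035  0.064 ]] [ 0.50981513 -0.36758273  0.064     ]
[(np.float64(0.017259671099980875), np.float64(-27.568815356825713)), (np.float64(0.0902177210783722), np.float64(-117.44371342150586))]
((222.61624145507812, 304.88726806640625), (54.478607177734375, 66.71581268310547), 27.439727783203125) [[ 0.4567 -0.1231  0.01  ]
 [ 0.5478 -0.1707  0.01  ]
 [ 0.5074 -0.2459  0.01  ]
 [ 0.4167 -0.1975  0.01  ]] [ 0.48213227 -0.1842795   0.01      ]
[(np.float64(0.10285979490920528), np.float64(-27.595839247524555)), (np.float64(0.08533853108223236), np.float64(-118.28917774981728))]
(282, 263, 14, 44)
[100.73464929 631.30844264] [105.02901585 295.21158257] [296.74559844 292.01522892] [[-0.017  0.996 -0.085]
 [-0.999 -0.014  0.038]
 [ 0.037  0.086  0.996]]
[-116.20964309  286.06962687] [189.82286476 217.19750494] [260.05552893 292.66530414] [[ 0.856  0.227 -0.465]
 [-0.516  0.414 -0.749]
 [ 0.023  0.881  0.472]]
```

View pics/crop0.png

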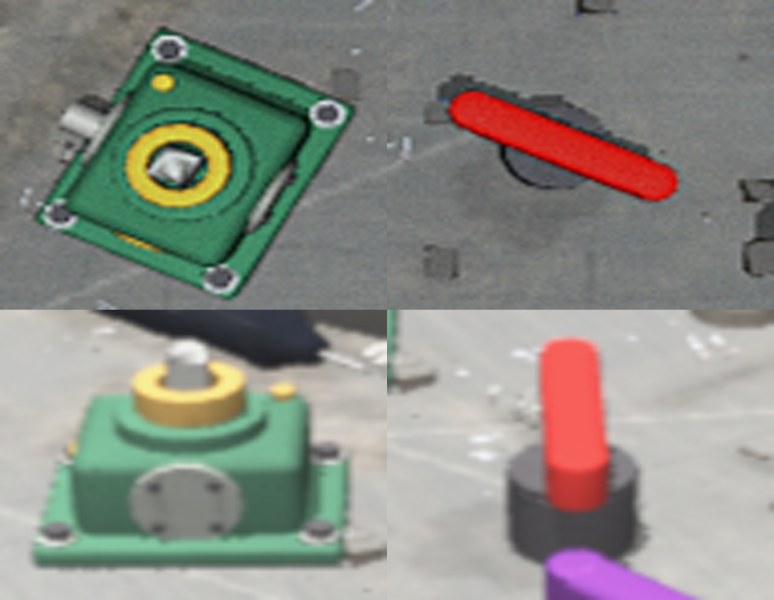

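The crops confirm the target: dark hub, red bar. The foot measures 103 x 85 mm and the bar 90 x 17 mm, which match the given sizes. Next I'll refine these and check the vise and drill press for the transit.

```bash
cat > m2.py <<'E'
from m import *
print('----')
def pca(m):
    p=np.argwhere(m)[:,::-1].astype(float);c=p.mean(0);w,v=np.linalg.eigh(np.cov((p-c).T));return c,v[:,1]
c,v=pca(m);A=onz(T,c-20*v,.062);B=onz(T,c+20*v,.062);print('bar',c,onz(T,c,.062),'yaw',np.degrees(np.arctan2(*(B-A)[1::-1])))
cs,_=pca(ms);print('bar side z.054',cs,onz(S,cs,.056),'proj of top est in side',proj(S,np.r_[onz(T,c,.062)[:2],.056]))
def ring(f,x0,y0,x1,y1):
    h=cv2.cvtColor(f['frame'],cv2.COLOR_RGB2HSV);k=np.zeros(h.shape[:2],np.uint8);k[y0:y1,x0:x1]=cv2.inRange(h,(18,110,90),(35,255,255))[y0:y1,x0:x1]
    c=max(cv2.findContours(k,0,1)[0],key=cv2.contourArea);return cv2.fitEllipse(cv2.convexHull(c))
e=ring(T,195,280,245,330);print('collar',e,onz(T,e[0],.067))
e2=ring(S,200,210,245,245);print('side ring',e2,'exp centre',proj(S,np.r_[onz(T,e[0],.067)[:2],.064]))
print('tip by eye',onz(T,(175+178/4.07,255+163/3.26),.084),tri(T,(175+178/4.07,255+163/3.26),S,(180+188/4.84,210+(350-310)/3.87)))
print('vise base',onz(T,(40,345),0),onz(S,(130,185),0),'height scale',[proj(S,[.45,.2,z]) for z in(0,.1,.2,.3)])
print('chuck', [onz(T,(30,30),z) for z in(.2,.4)], tri(T,(30,30),S,(272,60)))
print('jar',onz(T,(323,170),.1))
E
python3 m2.py | sed '1,/----/d'
```

```text
bar [342.65056818 284.29829545] [ 0.50998941 -0.3675527   0.062     ] yaw 62.590664113723776
bar side z.054 [288.13793103 284.94523327] [ 0.50682037 -0.37740748  0.056     ] proj of top est in side [286.73229984 281.10984786]
collar ((218.17922973632812, 305.391357421875), (25.37522315979004, 25.64960479736328), 51.267730712890625) [ 0.4820902  -0.18402715  0.067     ]
side ring ((219.02793884277344, 231.98780822753906), (14.503835678100586, 22.94607925415039), 85.9430923461914) exp centre [217.65916396 228.72258987]
tip by eye [ 0.48289147 -0.18683061  0.084     ] (array([ 0.48333883, -0.18662121,  0.08030346]), np.float64(0.0010954592515772343))
vise base [0.4248679  0.09847407 0.        ] [0.44424315 0.20582627 0.        ] height scale [array([133.47046999, 185.45383568]), array([127.85668864, 140.90374403]), array([121.80438909,  92.87364053]), array([115.26010094,  40.93919237])]
chuck [array([0.83784106, 0.03790787, 0.2       ]), array([ 0.74579563, -0.04960143,  0.4       ])] (array([0.74759345, 0.01682519, 0.28468718]), np.float64(0.1036798123065103))
jar [ 0.67448913 -0.33919194  0.1       ]
```

Both targets agree across the two views (handle about (0.510,-0.3675), yaw 62.6°; spindle about (0.482,-0.1845), yaw -28°). I'll raise and draw in the arm, then swing over the vise.

Request:
play_rows:
  increments:
    - [0, -0.7, -0.9, 0]
    - [0, -0.7, -0.9, 0]
    - [0, -0.7, -0.9, 0]
    - [0, -0.7, -0.9, 0]
    - [0, -0.7, -0.9, 0]
    - [0, -0.7, -0.9, 0]
    - [-1, 0, 0, 0.06]
    - [-1, -0.03, 0, 0.06]
    - [-1, -0.03, 0, 0.06]
    - [-1, -0.03, 0, 0.06]
    - [-1, -0.03, 0, 0.06]
    - [-1, -0.03, 0, 0.06]
  claw: 1

```text
time_s: 1.1
eef_pos: [0.2814, 0.4131, 0.393]
orientation: [-3.141, -0.0, 2.544]
force: [-0.2, 0.1, 0.7]
opening: 0.085
grasp_force: 0.0
```

Request:
play_rows:
  increments:
    - [-1, -0.03, 0, 0.06]
    - [-1, -0.03, 0, 0.06]
    - [-1, -0.03, 0, 0.06]
    - [-1, -0.03, 0, 0.06]
    - [-1, -0.03, 0, 0.06]
    - [-1, -0.03, 0, 0.06]
    - [-1, -0.03, 0, 0.06]
    - [-1, -0.03, 0, 0.06]
    - [-1, -0.03, 0, 0.06]
    - [-1, -0.03, 0, 0.06]
    - [-1, -0.03, 0, 0.06]
    - [-1, -0.03, 0, 0.06]

```text
time_s: 2.1
eef_pos: [0.4842, 0.1249, 0.3929]
orientation: [-3.141, -0.0, 1.824]
force: [0.7, 0.7, 0.0]
opening: 0.0854
grasp_force: 0.0
```

Request:
play_rows:
  increments:
    - [0, 0, 0, 0.122]
    - [0, 0, 0, 0.122]
    - [0, 0, 0, 0.122]
    - [0, 0, 0, 0.122]
    - [0, 0, 0, 0.122]
    - [0, 0, 0, 0.122]
    - [-0.88, 0.52, 0, 0]
    - [-0.88, 0.52, 0, 0]
    - [-0.88, 0.52, 0, 0]
    - [-0.88, 0.52, 0, 0]
    - [-0.88, 0.52, 0, 0]
    - [-0.88, 0.52, 0, 0]

```text
time_s: 3.1
eef_pos: [0.494, -0.0586, 0.393]
orientation: [-3.141, 0.0, 1.095]
force: [1.0, -0.0, -0.2]
opening: 0.0856
grasp_force: 0.0
```

Request:
play_rows:
  increments:
    - [-0.88, 0.52, 0, 0]
    - [-0.88, 0.52, 0, 0]
    - [-0.88, 0.52, 0, 0]
    - [-0.88, 0.52, 0, 0]
    - [-0.88, 0.52, 0, 0]
    - [-0.88, 0.52, 0, 0]
    - [-0.88, 0.52, 0, 0]
    - [-0.88, 0.52, 0.3, 0]
    - [-0.88, 0.52, 0.8, 0]
    - [-0.88, 0.52, 0.9, 0]
    - [0, 0, 1, 0]
    - [0, 0, 1, 0]

```text
time_s: 4.1
eef_pos: [0.511, -0.3661, 0.2715]
orientation: [-3.142, 0.001, 1.091]
force: [0.0, 0.6, 0.0]
opening: 0.0852
grasp_force: 0.0
```

Request:
play_rows:
  increments:
    - [-0.06, 0, 1, 0]
    - [0, 0, 1, 0]
    - [0, 0, 1, 0]
    - [0, 0, 1, 0]
    - [0, 0, 1, 0]
    - [0, 0, 1, 0]
    - [0, 0, 0.7, 0]
    - [0, 0, 0.5, 0]
    - [0, 0, 0.3, 0]
    - [0, 0, 0.2, 0]
    - [0, 0, 0, 0]
    - [0, 0, 0, 0]

```text
time_s: 5.1
eef_pos: [0.5117, -0.3654, 0.0427]
orientation: [3.141, 0.0, 1.095]
force: [0.7, -0.4, 0.7]
opening: 0.0856
grasp_force: 0.0
```

Request:
play_rows:
  increments:
    - [0, 0, 0, 0]
    - [0, 0, 0, 0]
    - [0, 0, 0, 0]
    - [0, 0, 0, 0]
    - [0, 0, 0, 0]
    - [0, 0, 0, 0]
    - [0, 0, 0, 0]
    - [0, 0, 0, 0]
  claw: 0

```text
time_s: 5.77
eef_pos: [0.5116, -0.3652, 0.0426]
orientation: [3.141, -0.0, 1.095]
force: [1.1, 0.7, 3.8]
opening: 0.0167
grasp_force: 60.1
```

Request:
play_rows:
  increments:
    - [0, 0, -0.4, 0]
    - [0, 0, -0.8, 0]
    - [0, 0, -1, 0]
    - [0, 0, -1, 0]
    - [0, 0, -0.6, 0]
    - [0.8, -0.6, 0, 0]
    - [0.8, -0.6, 0, 0]
    - [0.8, -0.6, 0, 0]
    - [0.8, -0.6, 0, 0]
    - [0.8, -0.6, 0, 0]
    - [0.6, -0.4, 0, 0]
    - [0.3, -0.2, 0, 0]

```text
time_s: 6.77
eef_pos: [0.4821, -0.181, 0.1566]
orientation: [-3.139, -0.002, 1.098]
force: [-0.5, 0.0, -2.2]
opening: 0.0169
grasp_force: 59.8
```

Request:
play_rows:
  increments:
    - [0.1, 0, 0, 0]
    - [0, 0, 0, 0]
    - [0, 0, 0, 0]
    - [0, 0, 0, 0]

```text
time_s: 7.1
eef_pos: [0.4844, -0.1845, 0.1565]
orientation: [3.14, 0.001, 1.092]
force: [-0.2, -0.0, -0.3]
opening: 0.0167
grasp_force: 59.8
```

Run:
```python
from h import *
T=grab('top','top1');S=grab('side','side1')
s=arm.sense();print({k:np.round(s[k],4) for k in('eef_pos','orientation','force','moment','grasp_force')})
A=cv2.resize(T['frame'][250:350,160:280],(480,400),interpolation=2);B=cv2.resize(S['frame'][170:290,180:260],(267,400),interpolation=2)
cv2.imwrite('pics/crop1.png',np.hstack([A,B])[:,:,::-1])
```

```text
{'eef_pos': array([ 0.4841, -0.184 ,  0.1563]), 'orientation': array([3.1408e+00, 7.0000e-04, 1.0926e+00]), 'force': array([-0.3008,  0.5566, -1.9595]), 'moment': array([-0.0317,  0.0434,  0.0293]), 'grasp_force': np.float64(59.7775)}
```

View pics/crop1.png

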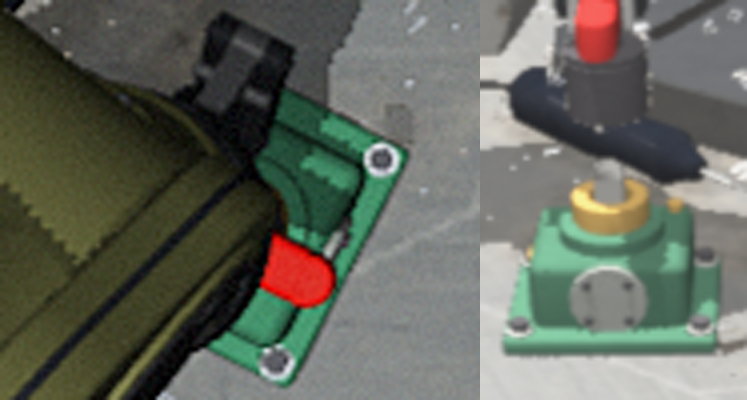

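The handle hangs upright about 30 mm above the spindle. In the crop the hub is at x≈567–648 and the ring at x≈572–650. I'll quantify the offset in both views.

```bash
cat > c.py <<'E'
from h import *
def chk(tag,dz,tcp):
    T=load('top'+tag);S=load('side'+tag);T0=load('top0');S0=load('side0')
    def red(f,x0,y0,x1,y1):
        im=f['frame'].astype(int);m=((im[:,:,0]>90)&(im[:,:,1]<0.45*im[:,:,0])&(im[:,:,2]<0.45*im[:,:,0])).astype(np.uint8)
        k=np.zeros_like(m);k[y0:y1,x0:x1]=m[y0:y1,x0:x1];return k
    # bar end (the robot-near -x end) seen from the top, before and after
    d=np.array([np.cos(1.0925),np.sin(1.0925)]);n=np.array([d[1],-d[0]])
    def end(f,roi,z,h):
        ys,xs=np.nonzero(red(f,*roi));P=np.array([onz(f,p,z)[:2] for p in zip(xs,ys)])
        s=P@d; lo=np.sort(s)[:3].mean(); w=P[(s<lo+.025)&(s>lo+.009)]@n; return lo,(np.percentile(w,1)+np.percentile(w,99))/2
    a=end(T0,(300,250,390,320),.064,0);b=end(T,(190,270,270,345),.064+dz,0)
    print('handle shift from top view (along,across)',b[0]-a[0],b[1]-a[1])
    H0=np.array([.510,-.3675]);H=H0+(b[0]-a[0])*d+(b[1]-a[1])*n;print('handle now',H,'spindle .4821 -.1843')
    # side: hub columns
    g=cv2.cvtColor(S['frame'],cv2.COLOR_RGB2HSV)
    for z in(.01,.016,.022):
        u,v=proj(S,[.4821,-.1843,dz+z])+[0,3.3];row=S['frame'][int(round(v)),195:245].max(1).astype(int)
        print('side z',z,'expected col',u+1.37,'row',int(round(v)),row.tolist())
E
python3 -c "
from c import *
chk('1',.1137,None)"
```

```text
handle shift from top view (along,across) 0.14704410776379193 -0.10743394252988403
handle now [ 0.48230186 -0.18750879] spindle .4821 -.1843
side z 0.01 expected col 217.21295780414977 row 199 [68, 67, 68, 69, 72, 82, 88, 85, 81, 79, 86, 84, 75, 76, 77, 78, 78, 80, 80, 77, 75, 75, 75, 75, 75, 74, 74, 73, 71, 70, 69, 68, 66, 63, 66, 98, 102, 86, 84, 84, 84, 84, 84, 84, 84, 84, 83, 84, 84, 84]
side z 0.016 expected col 217.01710872936638 row 196 [68, 71, 73, 73, 74, 77, 76, 77, 81, 78, 73, 73, 74, 77, 78, 79, 81, 81, 78, 75, 75, 75, 75, 75, 75, 75, 75, 73, 72, 71, 69, 67, 65, 63, 68, 108, 109, 86, 83, 83, 83, 84, 87, 92, 98, 102, 106, 109, 113, 115]
side z 0.022 expected col 216.82011085712293 row 192 [72, 72, 71, 71, 89, 161, 157, 158, 145, 92, 73, 71, 75, 75, 77, 77, 79, 79, 75, 76, 77, 77, 78, 77, 76, 76, 75, 75, 73, 72, 71, 68, 66, 63, 77, 132, 137, 118, 117, 117, 118, 119, 119, 119, 119, 119, 119, 118, 117, 117]
```

Request:
play_rows:
  increments:
    - [0.07, -0.035, 0, 0]
    - [0, 0, 0.2, 0]
    - [0, 0, 0.2, 0]
    - [0, 0, 0.2, 0]
    - [0, 0, 0.2, 0]
    - [0, 0, 0.1, 0]
    - [0, 0, 0, 0]
    - [0, 0, 0, 0]

```text
time_s: 7.87
eef_pos: [0.484, -0.18, 0.1289]
orientation: [-3.141, 0.0, 1.095]
force: [0.9, 0.0, -1.2]
opening: 0.0168
grasp_force: 59.8
```

Run:
```python
from h import *
T=grab('top','top2');S=grab('side','side2')
s=arm.sense();print({k:np.round(s[k],4) for k in('eef_pos','orientation','force','moment','grasp_force')})
from c import chk
chk('2',s['eef_pos'][2]-.0426,None)
B=cv2.resize(S['frame'][180:280,180:260],(480,600),interpolation=2)
cv2.imwrite('pics/crop2.png',B[:,:,::-1])
```

```text
{'eef_pos': array([ 0.4843, -0.18  ,  0.1294]), 'orientation': array([ 3.1412e+00, -1.0000e-04,  1.0947e+00]), 'force': array([ 0.3816, -0.0387, -0.7859]), 'moment': array([-0.0234, -0.0188,  0.0439]), 'grasp_force': np.float64(59.7782)}
handle shift from top view (along,across) 0.1505475268979788 -0.10975653573530542
handle now [ 0.48185242 -0.18332951] spindle .4821 -.1843
side z 0.01 expected col 218.07708141291494 row 214 [126, 127, 127, 130, 149, 161, 170, 175, 167, 139, 102, 79, 74, 76, 78, 79, 80, 80, 77, 75, 75, 75, 75, 75, 75, 74, 73, 73, 71, 70, 68, 66, 65, 62, 59, 62, 69, 70, 71, 70, 69, 70, 71, 70, 71, 71, 70, 72, 71, 81]
side z 0.016 expected col 217.88626082588405 row 211 [189, 189, 187, 184, 179, 148, 110, 84, 56, 48, 61, 71, 75, 77, 78, 80, 80, 77, 75, 75, 75, 75, 75, 74, 75, 74, 74, 74, 73, 70, 69, 67, 65, 62, 61, 68, 73, 74, 72, 72, 72, 71, 72, 72, 72, 71, 69, 65, 71, 81]
side z 0.022 expected col 217.69433546255752 row 207 [57, 46, 43, 43, 44, 45, 45, 46, 48, 52, 63, 70, 75, 78, 79, 80, 81, 79, 75, 75, 77, 77, 76, 76, 76, 75, 74, 73, 72, 72, 71, 67, 65, 65, 90, 90, 74, 71, 72, 72, 73, 74, 78, 79, 81, 83, 85, 86, 86, 84]
```

View pics/crop2.png

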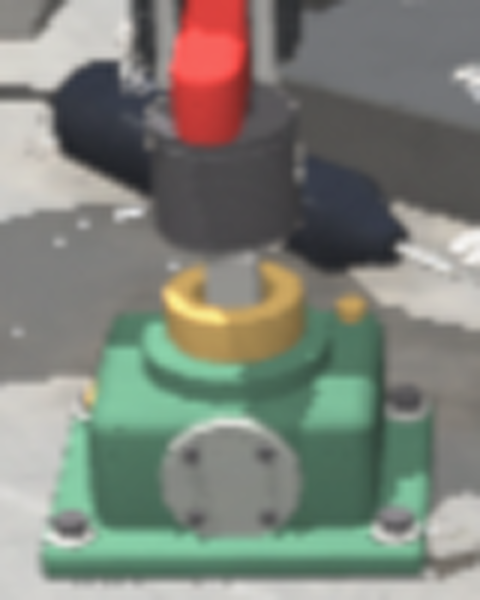

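Handle is now within about 1 mm: the hub's centre column is 217.4 against an expected 217.9. I'll make a small correction and descend gently.

Request:
play_rows:
  increments:
    - [-0.02, 0.023, 0, 0]
    - [0, 0, 0.04, 0]
    - [0, 0, 0.04, 0]
    - [0, 0, 0.04, 0]
    - [0, 0, 0.04, 0]
    - [0, 0, 0.04, 0]
    - [0, 0, 0.04, 0]
    - [0, 0, 0, 0]

```text
time_s: 8.63
eef_pos: [0.4843, -0.1807, 0.1218]
orientation: [-3.141, -0.0, 1.095]
force: [0.5, 0.6, -0.4]
opening: 0.0166
grasp_force: 59.8
```

Request:
play_rows:
  increments:
    - [0, 0, 0.04, 0]
    - [0, 0, 0.04, 0]
    - [0, 0, 0.04, 0]
    - [0, 0, 0.04, 0]
    - [0, 0, 0, 0]

```text
time_s: 9.05
eef_pos: [0.4844, -0.1807, 0.117]
orientation: [-3.141, -0.0, 1.095]
force: [-0.8, -0.0, -0.5]
opening: 0.0166
grasp_force: 59.8
```

Request:
play_rows:
  increments:
    - [0, 0, 0.04, 0]
    - [0, 0, 0.04, 0]
    - [0, 0, 0.04, 0]
    - [0, 0, 0.04, 0]
    - [0, 0, 0.03, 0]
    - [0, 0, 0, 0]
    - [0, 0, 0, 0]

```text
time_s: 9.63
eef_pos: [0.4844, -0.1808, 0.1115]
orientation: [-3.141, -0.0, 1.095]
force: [-1.0, -0.3, -1.4]
opening: 0.0169
grasp_force: 59.8
```

Request:
play_rows:
  increments:
    - [0, 0, 0.03, 0]
    - [0, 0, 0.03, 0]
    - [0, 0, 0.03, 0]
    - [0, 0, 0.03, 0]
    - [0, 0, 0, 0]
    - [0, 0, 0, 0]

```text
time_s: 10.13
eef_pos: [0.4847, -0.1808, 0.1082]
orientation: [3.141, -0.0, 1.095]
force: [0.1, 0.3, 4.6]
opening: 0.0164
grasp_force: 60.6
```

Request:
play_rows:
  increments:
    - [0, 0, 0.03, 0]
    - [0, 0, 0.03, 0]
    - [0, 0, 0.03, 0]
    - [0, 0, 0.03, 0]
    - [0, 0, 0, 0]
    - [0, 0, 0, 0]

```text
time_s: 10.63
eef_pos: [0.4847, -0.1809, 0.1049]
orientation: [3.141, -0.0, 1.095]
force: [-0.8, 0.2, 7.8]
opening: 0.0164
grasp_force: 61.0
```

Run:
```python
from h import *
F=[];Z=[]
for i in range(6):
    S=arm.grab_frame('side');s=arm.sense();F.append(s['force']);Z.append(s['eef_pos'])
print(np.mean(F,0),np.std(F,0),np.mean(Z,0))
B=cv2.resize(S['frame'][180:280,180:260],(480,600),interpolation=2);cv2.imwrite('pics/crop3.png',B[:,:,::-1])
```

```text
[-0.81336584  0.51233113  8.73786246] [0.40380514 0.46036025 0.47671459] [ 0.48469523 -0.18085222  0.10495188]
```

View pics/crop3.png

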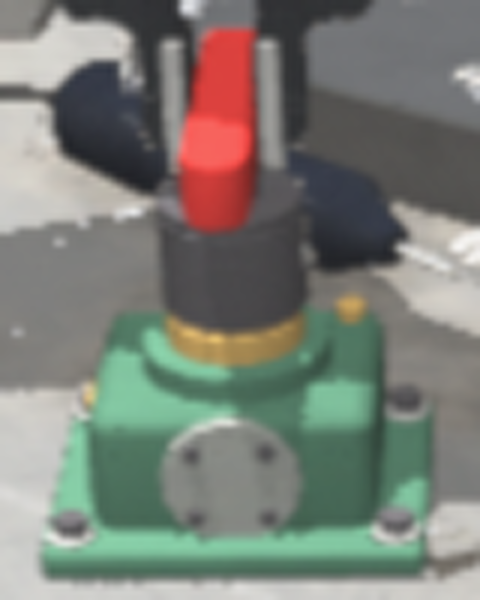

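The hub sits squarely on the sunken collar (crop rows 325–360). The reading of 8.7 N plus the handle's weight is about 10 N. Holding there.

Request:
play_rows:
  increments:
    - [0, 0, 0, 0]
    - [0, 0, 0, 0]
    - [0, 0, 0, 0]
    - [0, 0, 0, 0]
    - [0, 0, 0, 0]
    - [0, 0, 0, 0]
    - [0, 0, 0, 0]
    - [0, 0, 0, 0]
    - [0, 0, 0, 0]
    - [0, 0, 0, 0]
    - [0, 0, 0, 0]
    - [0, 0, 0, 0]

```text
time_s: 11.93
eef_pos: [0.4847, -0.1809, 0.105]
orientation: [3.141, -0.0, 1.095]
force: [-0.1, 1.1, 7.8]
opening: 0.0169
grasp_force: 61.0
```

Request:
play_rows:
  increments:
    - [0, 0, 0, 0]
    - [0, 0, 0, 0]
    - [0, 0, 0, 0]
    - [0, 0, 0, 0]
    - [0, 0, 0, 0]
    - [0, 0, 0, 0]
    - [0, 0, 0, 0]
    - [0, 0, 0, 0]
    - [0, 0, 0, 0]
    - [0, 0, 0, 0]
    - [0, 0, 0, 0]
    - [0, 0, 0, 0]

```text
time_s: 12.93
eef_pos: [0.4847, -0.1808, 0.1049]
orientation: [3.141, -0.0, 1.095]
force: [-1.0, 0.5, 7.8]
opening: 0.0167
grasp_force: 61.0
```

Request:
play_rows:
  increments:
    - [0, 0, 0, 0]
    - [0, 0, 0, 0]
    - [0, 0, 0, 0]
    - [0, 0, 0, 0]
    - [0, 0, 0, 0]
    - [0, 0, 0, 0]
    - [0, 0, 0, 0]
    - [0, 0, 0, 0]
    - [0, 0, 0, 0]
    - [0, 0, 0, 0]
    - [0, 0, 0, 0]
    - [0, 0, 0, 0]

```text
time_s: 13.93
eef_pos: [0.4847, -0.1808, 0.105]
orientation: [3.141, -0.0, 1.095]
force: [-0.5, 0.2, 8.2]
opening: 0.0169
grasp_force: 61.0
```

Request:
play_rows:
  increments:
    - [0, 0, 0, 0]
    - [0, 0, 0, 0]
    - [0, 0, 0, 0]
    - [0, 0, 0, 0]
    - [0, 0, 0, 0]
    - [0, 0, 0, 0]
    - [0, 0, 0, 0]
    - [0, 0, 0, 0]
    - [0, 0, 0, 0]
    - [0, 0, 0, 0]
    - [0, 0, 0, 0]
    - [0, 0, 0, 0]

```text
time_s: 14.93
eef_pos: [0.4847, -0.1809, 0.105]
orientation: [3.141, -0.0, 1.095]
force: [-0.9, 0.4, 7.9]
opening: 0.0168
grasp_force: 61.0
```

```bash
python3 -c "
from cell import arm
print(arm.finish_job())"
```

```text
the job is handed in; nothing more can be done
None
```

The red T-handle is on the gearbox spindle and still gripped, pressing the collar down about 5.7 mm with roughly 9–10 N; I held it steady there for over 4 s and handed the job in, but no verdict came back.

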